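# Sort the desk oddments into the supply trays

## Task

Sort the small supplies on top of the filing cabinet into the trays: both coin rolls upright in the blue tray, both batteries lying down in the red tray, and the yellow fuse carton flat in the white tray, everything resting on the tray bottoms. Leave the eraser and the padlock where they lie.

Things in the scene. Friction and masses are not known exactly. Their poses are not given: they have to be found in the camera images.
- tray_blue: Blue tray, open on top, 110 (its x) x 80 (its y) x 11 mm high, fixed to the cabinet top; walls 3 mm thick, inner floor 104 x 74 mm lying 3 mm above the cabinet top. Origin: centre of its underside, on the cabinet top; z up, x along its long side (away from the robot at yaw 0).
- tray_red: Red tray, open on top, 110 (its x) x 80 (its y) x 11 mm high, fixed to the cabinet top; walls 3 mm thick, inner floor 104 x 74 mm lying 3 mm above the cabinet top. Origin: centre of its underside, on the cabinet top; z up, x along its long side (away from the robot at yaw 0).
- tray_white: White tray, open on top, 110 (its x) x 80 (its y) x 11 mm high, fixed to the cabinet top; walls 3 mm thick, inner floor 104 x 74 mm lying 3 mm above the cabinet top. Origin: centre of its underside, on the cabinet top; z up, x along its long side (away from the robot at yaw 0).
- coin_tube_1: Grey roll of coins standing on end: plain cylinder, 26 mm diameter, 50 mm tall, 0.13 kg. Origin: centre of its underside, z up.
- coin_tube_2: Copper-brown roll of coins standing on end: plain cylinder, 26 mm diameter, 50 mm tall, 0.15 kg. Origin: centre of its underside, z up.
- cell_0: Black AA battery lying on its side, 14 mm thick, 50 mm long, 14 mm high; will not roll. Origin: centre of its underside; y along its length, z up.
- cell_1: Orange AA battery lying on its side, 14 mm thick, 50 mm long, 14 mm high; will not roll. Origin: centre of its underside; y along its length, z up.
- fuse_box: Small yellow carton of fuses with a red band, lying flat: 30 (x) x 45 (y) x 16 mm high. Origin: centre of its underside, z up.
- eraser: White eraser with a pink end, 20 (x) x 44 (y) x 12 mm high, loose on the cabinet top; a bystander, to be left where it lies. Origin: centre of its underside.
- padlock: Brass padlock lying flat, 62 (x) x 40 (y) x 14 mm high, loose on the cabinet top; a bystander, to be left where it lies. Origin: centre of its underside.

How it is judged:
By the outcome, as a careful person would: the job done as asked, in the order asked, and still so for the second after the job is handed in, with the robot touching nothing.
It also fails if it takes over 115 s, if anything falls off the work surface, if the arm or the gripper's body presses on something with over 40 N, if the wrist force passes 120 N, or if a joint passes its speed limit or range.

## Robot

A 6-joint arm with a two-finger parallel gripper is mounted at the origin on a cart in front of the work surface, level with it; the furniture and walls round the work are solid. World frame = base frame: x ahead of the robot, y to its left, z up, the work surface at z = 0. Lengths are in m, angles in rad, forces in N, time in s.
With the tool pointing down it reaches from about 0.35 to 0.975 m from the base axis. Payload 4.9 kg.
Tool frame: the origin (TCP) lies at the very end of the fingers, on their centre line; the grasp point (between the pads) lies 19 mm behind it; z points along the fingers, y is the line along which they close (so a half turn about z gives the same grasp; the last joint's range is limited). The gripper opens to 85 mm and grips with 20 to 120 N. Pads are 22 mm wide; open, the fingers measure 114 mm over their backs; the gripper's body (76 mm by 85 mm) begins 54 mm behind the grasp point. The pads swing forward as they close: fully open they stand 13 mm farther back than shut.
Start: joints at [1.194, 0.053, 1.613, -0, 1.476, -0.119], TCP at [0.159, 0.604, 0.231] pointing down, gripper open.
Joint ranges: [-3.01, 3.01], [-1.01, 2.22], [0.06, 2.58], [-1.02, 4.17], [0.09, 2.62], [-3.14, 3.14]. Speed limits (rad/s): [2.57, 2.57, 3.14, 3.14, 3.14, 3.14].

## Interface

Orientations are given as a rotation vector (axis times angle).
In Python, from station import get_obs, get_image, finish_job gives the robot as it stands. The module is installed in compiled form; this text tells all that it offers.
- The arm moves only by the tool carry_out, never from a script. Its argument "rows" is a list of rows, each a list of 7 numbers: the turn, a rotation vector about the tool's x, y, z as a fraction of full scale, then the shift along the tool's x, y, z as a fraction of full scale, then the closure, from -1 (fully open) to 1 (shut). A call has 1 to 5 rows; each row is the pose to reach, as a shift and turn from the pose commanded when the call began, along the tool's axes at that moment, turning the shorter way round; what a row does not reach only later rows make up. Full scale, the value 1, is 300 mm for a shift and pi rad for a turn. A row lasts 1/10 s, in which the tool goes at most 50 mm and 8.59 degrees, less where a joint would pass 70% of its speed; a pose out of reach is approached as far as the arm can. A call with a number of a shift or a turn outside -1 to 1 is refused whole. A call with a gripper value outside its range is refused whole. The fingers move at their own pace and stop on an object; "force" is the grip in N (left out, the last holds). Time passes only in rows, so rows that repeat a pose let the fingers close. It gives the time, the measured TCP pose, the force, the opening and the grip force at its end, in the units of the state.
- get_obs(): the state, without advancing time (a new reading comes with each control period).
- get_image(name): name is "scene" or "top"; returns a dict with "img" (420x560x3 uint8, blue, green, red), "mtx" (3x3 intrinsics, pixels), "D" ([k1, k2, p1, p2, k3] as OpenCV has them; the pictures are not rectified), "R" (3x3) and "t" (3): a world point X has camera coordinates R X + t. Camera axes: x right, y down, z forward; pixel columns grow to the right and rows downward; lengths in m; the calibration is good to about 2 mm. A picture is of the moment at which its call begins. There is no depth.
- finish_job(): hands the job in; it is judged then, once.
The state is a dict: "t": time; "q": joint angles; "dq": joint speeds; "effort": joint torques, N m; "tool_pos": TCP position; "tool_rot": TCP orientation; "contact_force": force on the tool from outside, world axes, zero at the start; "wrist_torque": the same for the moment, N m; "opening": finger opening in m; "grip_force": force on a finger pad.
Only numpy, scipy, OpenCV 4.12 (cv2) and the standard library are available. Lean on these libraries where they do the work, as an engineer would, in place of code of your own. Each camera call takes 0.05 s, during which the arm holds its last target. There are 200 camera calls.

## Working session

There is one attempt and no reset: what is moved stays moved. The work goes in short steps, Python scripts to look and compute and a tool call to move; the robot and the scene stay as the last step left them, time stands still between calls to the robot, and variables do not carry over. Pictures are saved under pics/ and viewed, at most 14 in all, crops included, and the job is handed in when it is done.

Besides the shell and the picture viewer there is one more tool, called after "Emit:" by a JSON object that holds its "method" and its "body", one argument or row to a line. carry_out: Moves the arm, as the interface text tells. Shift numbers are shares of 300 mm and turn numbers shares of pi rad, none past 1 either way. Its arguments: {"type":"object","properties":{"rows":{"type":"array"},"force":{"type":"number"}},"required":["rows"]}

```bash
mkdir -p pics
python3 - <<'E'
from station import *
import cv2,numpy as np
o=get_obs()
for k in ['t','tool_pos','tool_rot','opening']:print(k,o[k])
for n in ['scene','top']:
    d=get_image(n); cv2.imwrite(f'pics/{n}0.png',d['img']); np.savez(f'{n}0.npz',**d)
    print(n,d['mtx'],d['D'],d['R'],d['t'], -np.array(d['R']).T@d['t'])
E
```

```text
t 0.0
tool_pos [0.15908443 0.60375279 0.23004077]
tool_rot [-0.40370366 -3.11502487  0.00322288]
opening 0.08547177107627624
scene [[440.33142951   0.         273.78167807]
 [  0.         440.33142951 209.54823119]
 [  0.           0.           1.        ]] [0.00347522 0.         0.         0.         0.        ] [[ 0.7736615  -0.63330224  0.01939474]
 [-0.39260505 -0.50319464 -0.76984182]
 [ 0.49730188  0.58798251 -0.63793998]] [-0.29127473  0.30572701  0.53274274] [ 0.08044405 -0.34386816  0.58086853]
top [[543.73331155   0.         275.6329449 ]
 [  0.         543.73331155 204.73094246]
 [  0.           0.           1.        ]] [-0.12665389  0.          0.          0.          0.        ] [[ 0.02647143 -0.99957583  0.01214212]
 [-0.9860051  -0.02810819 -0.16432857]
 [ 0.16460016 -0.00762218 -0.98633092]] [0.1264213  0.52520278 0.80238939] [0.38243264 0.14724613 0.87619227]
```

View pics/scene0.png

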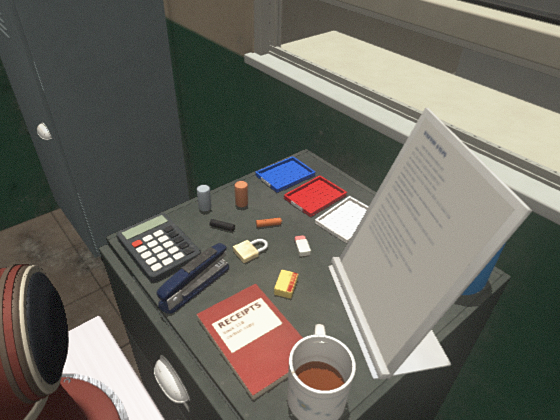

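View pics/top0.png

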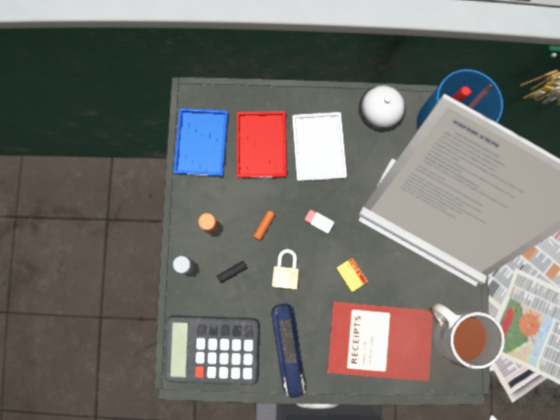

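Scene view: grey roll (204,198), copper roll (241,195), black cell (222,224), orange cell (268,223), carton (286,284), trays (286,174), (315,195), (347,217). Top view: grey roll (183,266), copper (208,223), black (232,271), orange (264,225), carton (352,274), eraser (319,222), padlock (286,272); trays at (201,143), (262,145), (319,147).

```bash
cat > h.py <<'E'
import cv2,numpy as np
from station import get_obs,get_image
from scipy.spatial.transform import Rotation as Ro
def ray(d,p):
    n=cv2.undistortPoints(np.float64(p).reshape(-1,1,2),d['mtx'],d['D']).reshape(-1,2)
    R,t=np.array(d['R']),np.array(d['t'])
    return -R.T@t,np.c_[n,np.ones(len(n))]@R
def plane(d,p,z):
    c,v=ray(d,p); return c+v*((z-c[2])/v[:,2])[:,None]
def tri(a,p,b,q):
    c,v=ray(a,p);e,w=ray(b,q);out=[]
    for i in range(len(v)):
        v1=v[i]/np.linalg.norm(v[i]);w1=w[i]/np.linalg.norm(w[i])
        s=np.linalg.lstsq(np.c_[v1,-w1],e-c,rcond=None)[0]
        A,B=c+s[0]*v1,e+s[1]*w1; out.append(np.r_[(A+B)/2,np.linalg.norm(A-B)])
    return np.array(out)
HSV={'blue':((105,150,90),(130,255,255)),'red':((0,200,90),(4,255,255)),'white':((0,0,170),(180,60,255)),
'copper':((5,100,60),(18,255,255)),'orange':((5,100,60),(18,255,255)),'yellow':((19,120,120),(35,255,255)),
'grey':((90,8,90),(130,80,255)),'black':((0,0,0),(180,255,38))}
def blob(d,c,seed,w=30):
    m=cv2.inRange(cv2.cvtColor(d['img'],cv2.COLOR_BGR2HSV),*map(np.array,HSV[c]))
    k=np.zeros_like(m);x,y=seed;k[y-w:y+w,x-w:x+w]=255;m&=k
    m=cv2.morphologyEx(m,cv2.MORPH_CLOSE,np.ones((3,3)))
    cs,_=cv2.findContours(m,cv2.RETR_EXTERNAL,cv2.CHAIN_APPROX_NONE)
    return max(cs,key=cv2.contourArea).reshape(-1,2) if cs else None
E
python3 - <<'E'
from h import *
S,T=[dict(np.load(f'{n}0.npz')) for n in('scene','top')]
a=cv2.resize(T['img'][100:300,165:375],None,fx=2.9,fy=2.9,interpolation=cv2.INTER_CUBIC);cv2.imwrite('pics/tc.png',a)
a=cv2.resize(S['img'][150:310,185:385],None,fx=3.5,fy=3.5,interpolation=cv2.INTER_CUBIC);cv2.imwrite('pics/sc.png',a)
hs=cv2.cvtColor(T['img'],cv2.COLOR_BGR2HSV)
for n,p in dict(grey=(183,266),greyside=(186,274),cop=(207,222),copside=(212,231),blk=(232,271),bg=(232,290),org=(264,225),yel=(346,272),red=(262,145),wh=(319,147)).items():print(n,hs[p[1],p[0]])
hs=cv2.cvtColor(S['img'],cv2.COLOR_BGR2HSV)
for n,p in dict(grey=(204,190),greyside=(204,200),cop=(241,184),copside=(241,197),blk=(222,225),bg=(222,240),org=(268,223)).items():print(n,hs[p[1],p[0]])
for n,d,s,w in[('blue',0,(286,174),40),('blue',1,(201,143),45),('red',0,(315,195),35),('red',1,(262,145),42),('white',1,(319,147),40),('copper',1,(208,223),20),('orange',1,(264,225),22),('orange',0,(268,223),16),('yellow',1,(352,274),25),('yellow',0,(286,284),25),('grey',1,(183,266),18),('black',1,(232,271),22),('black',0,(222,224),16)]:
    c=blob([S,T][d],n,s,w)
    if c is None: print(n,d,None);continue
    r=cv2.minAreaRect(c);print(n,'ST'[d],len(c),np.round(r[0],1),np.round(r[1],1),round(r[2]), np.round(plane([S,T][d],[r[0]],.01),4)[0])
print(plane(T,[[172,80],[160,398],[490,395],[445,85]],0))
E
```

```text
grey [103   7 245]
greyside [75  7 70]
cop [ 17 109 253]
copside [ 10 133  90]
blk [173  13  76]
bg [ 39  16 113]
org [ 12 167 240]
yel [ 29 100 253]
red [  1 181 251]
wh [ 90   1 254]
grey [ 79   9 216]
greyside [ 75  10 102]
cop [ 12 126 239]
copside [ 10 122 115]
blk [20 29 53]
bg [ 33  25 103]
org [ 11 163 156]
blue S 130 [285.5 173.2] [26.8 54.3] 67 [0.6278 0.2654 0.01  ]
blue T 221 [200.2 141.9] [49.9 65.9] 5 [0.6286 0.2679 0.01  ]
red 0 None
red T 8 [283.5 120. ] [1. 4.] 0 [0.6702 0.1313 0.01  ]
white T 223 [318.9 145.7] [66.6 50.2] 85 [0.6277 0.0717 0.01  ]
copper T 53 [207.8 222.8] [20.5 17. ] 45 [0.4945 0.2488 0.01  ]
orange T 65 [263.9 224.6] [ 9.3 31.8] 30 [0.4941 0.1586 0.01  ]
orange S 59 [268.5 221.8] [ 7.3 25.3] 83 [0.4933 0.1595 0.01  ]
yellow T 54 [344.5 279.3] [28.6  4. ] 51 [0.41  0.028 0.01 ]
yellow S 53 [283.5 291.5] [17. 11.] 0 [0.4031 0.0074 0.01  ]
grey T 51 [181.5 264.5] [17. 17.] 90 [0.4263 0.2877 0.01  ]
black 1 None
black S 48 [221.5 227. ] [23.7  2.8] 12 [0.4122 0.2035 0.01  ]
[[ 0.74038239  0.32389529  0.        ]
 [ 0.21551063  0.31407104  0.        ]
 [ 0.22823391 -0.21253711  0.        ]
 [ 0.7478597  -0.1481128   0.        ]]
```

View pics/tc.png

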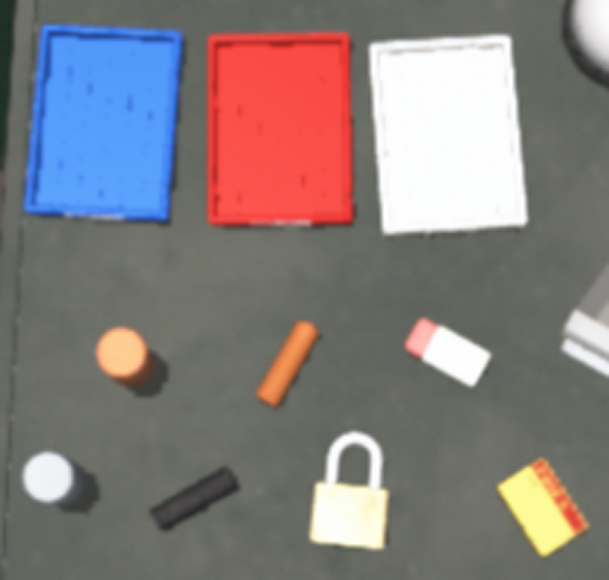

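View pics/sc.png

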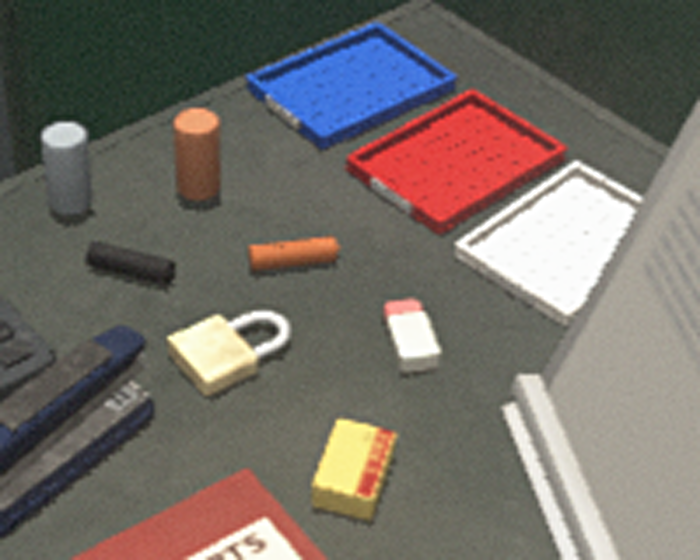

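Crops, in their own pixels: grey and copper roll tops are at (49,476)/(122,353) in the top crop and (65,133)/(197,121) in the scene crop. The cells, the carton's top corners and the tray rims are all clear to pick.

Run:
```python
from h import *
np.set_printoptions(suppress=True,precision=4)
S,T=[dict(np.load(f'{n}0.npz')) for n in('scene','top')]
P={'grey top':((65,133),(49,476)),'cop top':((197,121),(122,353)),
'yel a':((343,420),(541,459)),'yel b':((397,430),(586,524)),'yel c':((315,488),(498,489)),
'blk':((131,260),(195,497)),'org':((294,252),(288,363)),'orgL':((252,250),(267,402)),'orgR':((338,245),(309,325)),
'padlock c1':((170,345),(315,485)),'eraser far':((386,304),(408,345)),'eraser tr':((435,352),(490,352)),
'blue nl':((248,77),(25,213)),'blue fl':((376,26),(43,26)),'blue fr':((457,75),(183,32)),'blue nr':((324,133),(168,221)),
'red nl':((348,160),(208,223)),'red fl':((474,92),(207,36)),'red fr':((566,152),(350,34)),'red nr':((442,218),(353,223)),
'wh nl':((456,243),(384,232)),'wh fl':((577,164),(370,43)),'wh nr':((567,318),(526,223))}
for k,(s,t) in P.items():
    s=(np.array(s)+.5)/3.5-.5+[185,150];t=(np.array(t)+.5)/2.9-.5+[165,100]
    print(k,tri(S,[s],T,[t])[0], plane(T,[t],.011)[0][:2])
for k,s,t in[('hold tl',(428,108),(437,100)),('hold bl',(333,262),(362,215)),('hold br',(383,370),(478,282)),('shelfcorner',(250,62),(0,40))]:print(k,tri(S,[s],T,[t])[0])
for c,s in(('orange',(264,225)),):
    b=blob(T,c,s,22);w=plane(T,b,.008)[:,:2].astype(np.float32);print(cv2.minAreaRect(w))
o=get_obs();print(Ro.from_rotvec(o['tool_rot']).as_matrix())
# blacks & yellow from top via local masks on planes
hs=cv2.cvtColor(T['img'],cv2.COLOR_BGR2HSV)
for n,(x,y),w,z,m in(('blk',(232,271),20,.008,hs[...,2]<95),('yel',(352,274),24,.016,hs[...,1]>70),('grey',(181,265),13,.05,hs[...,2]>150),('cop',(207,222),12,.05,(hs[...,2]>170)&(hs[...,1]>80)),('red',(262,145),36,.011,(hs[...,1]>140)),('blue',(201,143),45,.011,hs[...,1]>110),('white',(319,147),45,.011,hs[...,2]>190)):
    k=np.zeros(m.shape,np.uint8);k[y-w:y+w,x-w:x+w]=m[y-w:y+w,x-w:x+w]
    cs,_=cv2.findContours(k,0,1);b=max(cs,key=cv2.contourArea).reshape(-1,2)
    print(n,cv2.minAreaRect(plane(T,b,z)[:,:2].astype(np.float32)),plane(T,[b.mean(0)],z)[0])
```

```text
grey top [0.4247 0.2809 0.0535 0.0012] [0.4274 0.2875]
cop top [0.4909 0.2456 0.0526 0.0004] [0.4965 0.2504]
yel a [0.4328 0.0272 0.029  0.0241] [0.4442 0.0177]
yel b [ 0.4132 -0.0034  0.0577  0.0139] [ 0.4091 -0.0074]
yel c [ 0.4226  0.0409 -0.0278  0.0156] [0.4272 0.0413]
blk [0.4175 0.2074 0.0125 0.0019] [0.4184 0.207 ]
org [0.4933 0.1585 0.0111 0.0006] [0.4936 0.1584]
orgL [0.4711 0.169  0.0173 0.0004] [0.4716 0.1693]
orgR [0.5152 0.1472 0.0123 0.0006] [0.5152 0.1474]
padlock c1 [ 0.4162  0.1482 -0.0044  0.0264] [0.4268 0.1416]
eraser far [0.5046 0.0928 0.0134 0.0015] [0.5055 0.0922]
eraser tr [0.5007 0.0481 0.0146 0.004 ] [0.5029 0.0465]
blue nl [0.5744 0.3082 0.0135 0.0014] [0.5744 0.3091]
blue fl [0.6845 0.3063 0.0101 0.0021] [0.6851 0.3056]
blue fr [0.6813 0.2244 0.0159 0.0011] [0.6834 0.2245]
blue nr [0.5708 0.2272 0.0181 0.001 ] [0.572  0.2281]
red nl [0.572  0.2054 0.0101 0.0008] [0.5714 0.2056]
red fl [0.6823 0.2104 0.0097 0.001 ] [0.6814 0.2106]
red fr [0.6845 0.1292 0.0097 0.0024] [0.685  0.1285]
red nr [0.5728 0.1241 0.0176 0.0011] [0.5738 0.1243]
wh nl [0.5687 0.1068 
[... 727 characters left out ...]
7480469) [0.4174 0.0177 0.016 ]
grey ((0.4250645041465759, 0.2820647954940796), (0.024262620136141777, 0.02458719164133072), 1.8635756969451904) [0.425 0.282 0.05 ]
cop ((0.4919928312301636, 0.24697768688201904), (0.024881824851036072, 0.024620480835437775), 2.528097629547119) [0.4917 0.2466 0.05  ]
red ((0.6279849410057068, 0.16672101616859436), (0.11274277418851852, 0.080317422747612), 2.299791097640991) [0.6273 0.1674 0.011 ]
blue ((0.6292915344238281, 0.2673914432525635), (0.08320491760969162, 0.11314582824707031), 88.13372802734375) [0.6285 0.2673 0.011 ]
white ((0.6280983686447144, 0.0720769613981247), (0.11227452009916306, 0.0814255103468895), 5.509683132171631) [0.6271 0.0722 0.011 ]
```

```bash
cat > plan.py <<'E'
# usage: plan.py x,y,z,yaw ...  chain of targets (mm, deg); prints each row relative to a common start, plus steps needed
import sys
from h import *
np.set_printoptions(suppress=True,precision=3)
o=get_obs();p=np.array(o['tool_pos']);R=Ro.from_rotvec(o['tool_rot'])
m=R.as_matrix();print('now t',round(o['t'],2),p*1e3,'yaw',np.degrees(np.arctan2(m[1,1],m[0,1])).round(1),'open',round(o['opening']*1e3,1),'grip',round(o['grip_force'],1),'F',np.array(o['contact_force']),'q6',round(o['q'][5],2))
for a in sys.argv[1:]:
    new=a[0]=='+'   # + : starts a new call, relative to the previous target
    if new: p,R=P,Q
    x,y,z,w=map(float,a.lstrip('+').split(','));P=np.array([x,y,z])/1e3
    c,s=np.cos(np.radians(w)),np.sin(np.radians(w))
    M=[Ro.from_matrix(np.array([[s*g,c*g,0],[-c*g,s*g,0],[0,0,-1]])) for g in(1,-1)]
    Q=min(M,key=lambda k:(R.inv()*k).magnitude())
    d=R.inv()*Q;sh=R.inv().apply(P-p)
    print(a,(d.as_rotvec()/np.pi).round(3)+0,(sh/.3).round(3)+0,'rows',int(max(np.ceil(np.linalg.norm(sh)/.05),np.ceil(np.degrees(d.magnitude())/8.59))))
E
python3 plan.py 290,440,150,90 +425,281.5,120,90 +425,281.5,12,90
```

```text
now t 0.1 [159.125 603.813 230.173] yaw 75.2 open 85.7 grip 0.0 F [0.153 0.478 0.416] q6 -0.12Traceback (most recent call last):
  File "plan.py", line 12, in <module>
    M=[Ro.from_matrix(np.array([[s*g,c*g,0],[-c*g,s*g,0],[0,0,-1]])) for g in(1,-1)]
       ~~~~~~~~~~~~~~^^^^^^^^^^^^^^^^^^^^^^^^^^^^^^^^^^^^^^^^^^^^^^^
  File "scipy/spatial/transform/_rotation.pyx", line 1143, in scipy.spatial.transform._rotation.Rotation.from_matrix
ValueError: Non-positive determinant (left-handed or null coordinate frame) in rotation matrix 0: [[ 1.  0.  0.]
 [-0.  1.  0.]
 [ 0.  0. -1.]].
```

```bash
sed -i 's/\[s\*g,c\*g,0\],\[-c\*g,s\*g,0\]/[-s*g,c*g,0],[c*g,s*g,0]/' plan.py; python3 plan.py 290,440,150,90 +425,281.5,120,90 +425,281.5,12,90
```

```text
now t 0.1 [159.125 603.813 230.173] yaw 75.2 open 85.7 grip 0.0 F [0.153 0.478 0.416] q6 -0.12
290,440,150,90 [-0.001  0.    -0.082] [-0.561 -0.416  0.268] rows 5
+425,281.5,120,90 [0. 0. 0.] [-0.45  -0.528  0.1  ] rows 5
+425,281.5,12,90 [0. 0. 0.] [0.   0.   0.36] rows 3
```

Emit:
{"method": "carry_out", "body": {
  "rows": [
    [-0.001,0,-0.082,-0.56,-0.416,0.268,0],
    [-0.001,0,-0.082,-0.56,-0.416,0.268,0],
    [-0.001,0,-0.082,-0.56,-0.416,0.268,0],
    [-0.001,0,-0.082,-0.56,-0.416,0.268,0],
    [-0.001,0,-0.082,-0.56,-0.416,0.268,0]
  ],
  "force": 40
}}

```text
t: 0.6
tool_pos: [0.2906, 0.4373, 0.1483]
tool_rot: [-0.004, -3.14, 0.001]
contact_force: [-0.7, 1.1, -0.6]
opening: 0.0426
grip_force: 0.0
```

Emit:
{"method": "carry_out", "body": {
  "rows": [
    [0,0,0,-0.45,-0.528,0.1,0],
    [0,0,0,-0.45,-0.528,0.1,0],
    [0,0,0,-0.45,-0.528,0.1,0],
    [0,0,0,-0.45,-0.528,0.1,0],
    [0,0,0,-0.45,-0.528,0.1,0]
  ]
}}

```text
t: 1.1
tool_pos: [0.4266, 0.2789, 0.1193]
tool_rot: [-0.008, -3.141, -0.002]
contact_force: [-0.7, -0.2, -0.1]
opening: 0.0428
grip_force: 0.0
```

```bash
python3 plan.py 425,281.5,120,90 425,281.5,12,90
```

```text
now t 1.1 [426.623 278.895 119.303] yaw 89.7 open 42.8 grip 0.0 F [-0.71  -0.162 -0.062] q6 -1.13
425,281.5,120,90 [ 0.     0.    -0.002] [ 0.005  0.009 -0.002] rows 1
425,281.5,12,90 [ 0.     0.    -0.002] [0.005 0.008 0.358] rows 3
```

Emit:
{"method": "carry_out", "body": {
  "rows": [
    [0,0,-0.002,0,0,0,0],
    [0,0,-0.002,0,0,0,0]
  ]
}}

```text
t: 1.3
tool_pos: [0.4244, 0.283, 0.1203]
tool_rot: [0.01, -3.141, -0.005]
contact_force: [0.0, 0.3, 0.7]
opening: 0.0426
grip_force: 0.0
```

```bash
python3 plan.py 425,281.5,12,90; python3 -c "
from h import *
print(np.round(get_obs()['q'],3))"
```

```text
now t 1.3 [424.369 283.045 120.337] yaw 90.4 open 42.6 grip 0.0 F [0.014 0.299 0.675] q6 -1.14
425,281.5,12,90 [0.001 0.    0.002] [-0.002 -0.006  0.361] rows 3
[ 0.44  -0.13   1.982  0.003  1.289 -1.138]
```

Emit:
{"method": "carry_out", "body": {
  "rows": [
    [0,0,0,0,0,0.18,0],
    [0,0,0,0,0,0.36,0],
    [0,0,0,0,0,0.36,0],
    [0,0,0,0,0,0.36,0]
  ]
}}

```text
t: 1.7
tool_pos: [0.4227, 0.2833, 0.0111]
tool_rot: [0.013, -3.138, -0.002]
contact_force: [0.5, 0.5, 0.9]
opening: 0.0428
grip_force: 0.0
```

Emit:
{"method": "carry_out", "body": {
  "rows": [
    [0,0,0,0,0,0,1],
    [0,0,0,0,0,0,1],
    [0,0,0,0,0,0,1],
    [0,0,0,0,0,0,1],
    [0,0,0,0,0,0,1]
  ],
  "force": 40
}}

```text
t: 2.2
tool_pos: [0.427, 0.2841, 0.0153]
tool_rot: [-0.009, 3.137, 0.009]
contact_force: [-1.8, 1.1, 7.3]
opening: 0.0255
grip_force: 39.9
```

```bash
python3 plan.py 425,281.5,100,90 +653,267,100,90 +653,267,16,90
```

```text
now t 2.2 [426.988 284.08   15.315] yaw 90.3 open 25.5 grip 39.9 F [-1.837  1.142  7.306] q6 -1.14
425,281.5,100,90 [0.002 0.001 0.002] [ 0.005 -0.007 -0.282] rows 2
+653,267,100,90 [0. 0. 0.] [-0.76  -0.048  0.   ] rows 5
+653,267,16,90 [0. 0. 0.] [0.   0.   0.28] rows 2
```

Emit:
{"method": "carry_out", "body": {
  "rows": [
    [0,0,0,0,0,-0.14,1],
    [0,0,0,0,0,-0.28,1],
    [0,0,0,0,0,-0.28,1],
    [0,0,0,0,0,-0.28,1]
  ]
}}

```text
t: 2.6
tool_pos: [0.426, 0.283, 0.0983]
tool_rot: [-0.009, 3.138, 0.007]
contact_force: [-0.2, -0.8, -2.2]
opening: 0.0254
grip_force: 39.6
```

Emit:
{"method": "carry_out", "body": {
  "rows": [
    [0,0,0,-0.15,-0.01,0,1],
    [0,0,0,-0.3,-0.02,0,1],
    [0,0,0,-0.45,-0.03,0,1],
    [0,0,0,-0.6,-0.04,0,1],
    [0,0,0,-0.76,-0.048,0,1]
  ]
}}

```text
t: 3.1
tool_pos: [0.653, 0.2687, 0.0934]
tool_rot: [0.009, -3.137, -0.003]
contact_force: [0.7, 0.3, -1.4]
opening: 0.0256
grip_force: 39.6
```

Emit:
{"method": "carry_out", "body": {
  "rows": [
    [0,0,0,0,0,0,1],
    [0,0,0,0,0,0,1],
    [0,0,0,0,0,0,1]
  ]
}}

```text
t: 3.4
tool_pos: [0.6512, 0.2693, 0.0946]
tool_rot: [0.01, -3.139, -0.004]
contact_force: [-0.2, -0.1, -1.9]
opening: 0.0251
grip_force: 39.6
```

```bash
python3 plan.py 653,267,16,90
python3 - <<'E'
from h import *
a,b=[get_image(n)['img'] for n in('scene','top')]
cv2.imwrite('pics/a1.png',cv2.resize(np.hstack([a[60:380,150:550],b[60:380,140:540]]),None,fx=1,fy=1))
E
```

```text
now t 3.4 [651.217 269.343  94.586] yaw 90.4 open 25.1 grip 39.6 F [-0.246 -0.124 -1.925] q6 -1.29
653,267,16,90 [ 0.001 -0.001  0.002] [-0.007 -0.008  0.262] rows 2
```

View pics/a1.png

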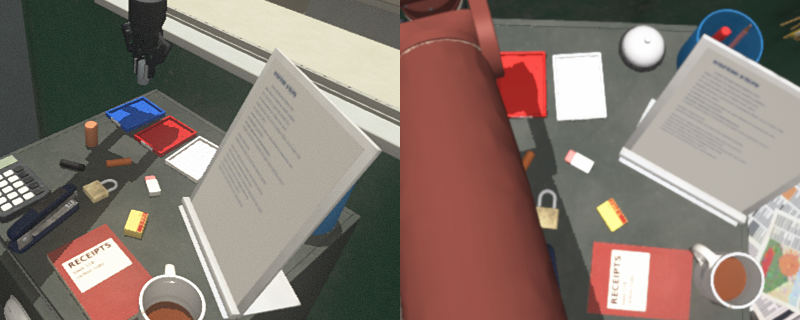

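The roll is held over the blue tray, and the forearm passes well above the holder. Lowering.

Emit:
{"method": "carry_out", "body": {
  "rows": [
    [0,0,0,0,0,0.13,1],
    [0,0,0,0,0,0.24,1],
    [0,0,0,0,0,0.255,1],
    [0,0,0,0,0,0.262,1],
    [0,0,0,0,0,0.262,1]
  ]
}}

```text
t: 4.0
tool_pos: [0.653, 0.2701, 0.0189]
tool_rot: [-0.01, 3.14, 0.005]
contact_force: [0.4, -0.5, -0.4]
opening: 0.0255
grip_force: 40.9
```

```bash
python3 plan.py
```

```text
now t 4.0 [652.951 270.085  18.872] yaw 90.4 open 25.5 grip 40.9 F [ 0.424 -0.533 -0.411] q6 -1.29
```

Emit:
{"method": "carry_out", "body": {
  "rows": [
    [0,0,0,0,0,0.004,1],
    [0,0,0,0,0,0.007,1],
    [0,0,0,0,0,0.007,1]
  ]
}}

```text
t: 4.3
tool_pos: [0.6538, 0.2701, 0.0175]
tool_rot: [-0.01, 3.14, 0.006]
contact_force: [-1.3, 0.2, 3.5]
opening: 0.0252
grip_force: 41.3
```

```bash
python3 plan.py
```

```text
now t 4.3 [653.821 270.08   17.451] yaw 90.3 open 25.2 grip 41.3 F [-1.342  0.209  3.478] q6 -1.29
```

Emit:
{"method": "carry_out", "body": {
  "rows": [
    [0,0,0,0,0,0,0],
    [0,0,0,0,0,0,0],
    [0,0,0,0,0,0,0],
    [0,0,0,0,0,-0.1,0],
    [0,0,0,0,0,-0.25,0]
  ]
}}

```text
t: 4.8
tool_pos: [0.65, 0.2686, 0.0866]
tool_rot: [0.009, -3.133, -0.001]
contact_force: [0.6, -0.1, 0.8]
opening: 0.0431
grip_force: 0.0
```

Emit:
{"method": "carry_out", "body": {
  "rows": [
    [0,0,0,0,0,-0.1,0],
    [0,0,0,0,0,-0.1,0]
  ]
}}

```text
t: 5.0
tool_pos: [0.6568, 0.2706, 0.1281]
tool_rot: [-0.01, 3.13, 0.01]
contact_force: [1.6, 0.5, 0.9]
opening: 0.0426
grip_force: 0.0
```

```bash
python3 plan.py 491.5,246.5,120,90 +491.5,246.5,12,90
```

```text
now t 5.0 [656.79  270.594 128.138] yaw 90.4 open 42.6 grip 0.0 F [1.551 0.518 0.88 ] q6 -1.29
491.5,246.5,120,90 [0.002 0.004 0.002] [ 0.552 -0.077  0.02 ] rows 4
+491.5,246.5,12,90 [0. 0. 0.] [0.   0.   0.36] rows 3
```

Emit:
{"method": "carry_out", "body": {
  "rows": [
    [0,0,0,0.538,-0.072,0,0],
    [0,0,0,0.538,-0.072,0,0],
    [0,0,0,0.538,-0.072,0,0],
    [0,0,0,0.538,-0.072,0,0],
    [0,0,0,0.538,-0.072,0,0]
  ]
}}

```text
t: 5.5
tool_pos: [0.4897, 0.2466, 0.1195]
tool_rot: [0.011, -3.14, -0.004]
contact_force: [1.1, 0.0, 0.7]
opening: 0.0426
grip_force: 0.0
```

Emit:
{"method": "carry_out", "body": {
  "rows": [
    [0,0,0,0,0,0,0],
    [0,0,0,0,0,0,0],
    [0,0,0,0,0,0,0]
  ]
}}

```text
t: 5.8
tool_pos: [0.4933, 0.2471, 0.1211]
tool_rot: [-0.009, 3.14, 0.005]
contact_force: [-0.9, -0.3, -0.7]
opening: 0.0425
grip_force: 0.0
```

```bash
python3 plan.py 491.5,246.5,12,90
```

```text
now t 5.8 [493.285 247.066 121.097] yaw 90.3 open 42.5 grip 0.0 F [-0.874 -0.32  -0.677] q6 -1.25
491.5,246.5,12,90 [0.001 0.    0.002] [ 0.006 -0.003  0.364] rows 3
```

Emit:
{"method": "carry_out", "body": {
  "rows": [
    [0,0,0,0,0,0.18,0],
    [0,0,0,0,0,0.36,0],
    [0,0,0,0,0,0.36,0],
    [0,0,0,0,0,0.36,0]
  ]
}}

```text
t: 6.2
tool_pos: [0.4908, 0.2467, 0.0109]
tool_rot: [0.009, -3.138, -0.003]
contact_force: [0.1, 0.1, 0.7]
opening: 0.0428
grip_force: 0.0
```

Emit:
{"method": "carry_out", "body": {
  "rows": [
    [0,0,0,0,0,0,1],
    [0,0,0,0,0,0,1],
    [0,0,0,0,0,0,1],
    [0,0,0,0,0,0,1]
  ],
  "force": 40
}}

```text
t: 6.6
tool_pos: [0.494, 0.248, 0.0155]
tool_rot: [-0.01, 3.136, 0.007]
contact_force: [0.0, -0.2, 6.4]
opening: 0.0255
grip_force: 40.0
```

Emit:
{"method": "carry_out", "body": {
  "rows": [
    [0,0,0,0,0,-0.14,1],
    [0,0,0,0,0,-0.28,1],
    [0,0,0,0,0,-0.28,1],
    [0,0,0,0,0,-0.28,1]
  ]
}}

```text
t: 7.0
tool_pos: [0.4926, 0.2473, 0.0984]
tool_rot: [-0.01, 3.138, 0.006]
contact_force: [-1.2, -0.3, -2.5]
opening: 0.0252
grip_force: 39.6
```

```bash
python3 plan.py 603,266,96,90
```

```text
now t 7.0 [492.602 247.292  98.353] yaw 90.4 open 25.2 grip 39.6 F [-1.165 -0.349 -2.496] q6 -1.25
603,266,96,90 [0.001 0.001 0.002] [-0.368  0.06   0.009] rows 3
```

Emit:
{"method": "carry_out", "body": {
  "rows": [
    [0,0,0,-0.12,0.022,0,1],
    [0,0,0,-0.24,0.044,0,1],
    [0,0,0,-0.362,0.065,0,1],
    [0,0,0,-0.362,0.065,0,1],
    [0,0,0,-0.362,0.065,0,1]
  ]
}}

```text
t: 7.5
tool_pos: [0.5989, 0.2666, 0.0939]
tool_rot: [0.009, -3.137, -0.003]
contact_force: [-1.2, 0.1, -1.7]
opening: 0.0254
grip_force: 39.6
```

Emit:
{"method": "carry_out", "body": {
  "rows": [
    [0,0,0,0,0,0.13,1],
    [0,0,0,0,0,0.24,1],
    [0,0,0,0,0,0.255,1],
    [0,0,0,0,0,0.262,1],
    [0,0,0,0,0,0.262,1]
  ]
}}

```text
t: 8.0
tool_pos: [0.5985, 0.2671, 0.0176]
tool_rot: [0.01, -3.14, -0.004]
contact_force: [0.2, -0.0, -1.6]
opening: 0.0253
grip_force: 41.5
```

Emit:
{"method": "carry_out", "body": {
  "rows": [
    [0,0,0,0,0,0.004,1],
    [0,0,0,0,0,0.007,1],
    [0,0,0,0,0,0.007,1]
  ]
}}

```text
t: 8.3
tool_pos: [0.5997, 0.2674, 0.0172]
tool_rot: [0.01, -3.141, -0.004]
contact_force: [-3.2, -1.6, 5.5]
opening: 0.0256
grip_force: 42.0
```

```bash
python3 plan.py
```

```text
now t 8.3 [599.687 267.354  17.194] yaw 90.4 open 25.6 grip 42.0 F [-3.248 -1.563  5.491] q6 -1.27
```

Emit:
{"method": "carry_out", "body": {
  "rows": [
    [0,0,0,0,0,0,0],
    [0,0,0,0,0,0,0],
    [0,0,0,0,0,0,0],
    [0,0,0,0,0,-0.1,0],
    [0,0,0,0,0,-0.25,0]
  ]
}}

```text
t: 8.8
tool_pos: [0.5974, 0.2662, 0.0875]
tool_rot: [0.009, -3.134, -0.001]
contact_force: [0.3, 0.4, 0.3]
opening: 0.0424
grip_force: 0.0
```

Emit:
{"method": "carry_out", "body": {
  "rows": [
    [0,0,0,0,0,-0.1,0.2],
    [0,0,0,0,0,-0.1,0.2],
    [0,0,0,0,0,-0.1,0.2],
    [0,0,0,0,0,-0.1,0.2]
  ]
}}

```text
t: 9.2
tool_pos: [0.5991, 0.2667, 0.1191]
tool_rot: [0.01, -3.139, -0.003]
contact_force: [-0.6, -0.2, 0.7]
opening: 0.0345
grip_force: 0.0
```

```bash
python3 plan.py 494,158,90,63.5 +494,158,4,63.5
```

```text
now t 9.2 [599.139 266.67  119.074] yaw 90.3 open 34.5 grip 0.0 F [-0.551 -0.222  0.734] q6 -1.27
494,158,90,63.5 [ 0.    -0.001  0.149] [ 0.352 -0.36   0.097] rows 4
+494,158,4,63.5 [0. 0. 0.] [0.    0.    0.287] rows 2
```

Emit:
{"method": "carry_out", "body": {
  "rows": [
    [0,0,0.148,0.353,-0.359,0.1,0.2],
    [0,0,0.148,0.353,-0.359,0.1,0.2],
    [0,0,0.148,0.353,-0.359,0.1,0.2],
    [0,0,0.148,0.353,-0.359,0.1,0.2],
    [0,0,0.148,0.353,-0.359,0.1,0.2]
  ]
}}

```text
t: 9.7
tool_pos: [0.4926, 0.1578, 0.088]
tool_rot: [-0.715, -3.055, -0.002]
contact_force: [0.7, 0.1, 0.5]
opening: 0.0343
grip_force: 0.0
```

Emit:
{"method": "carry_out", "body": {
  "rows": [
    [0,0,0,0,0,0,0.2],
    [0,0,0,0,0,0,0.2],
    [0,0,0,0,0,0,0.2]
  ]
}}

```text
t: 10.0
tool_pos: [0.4964, 0.1596, 0.0916]
tool_rot: [0.713, 3.059, 0.006]
contact_force: [1.0, -0.3, -0.3]
opening: 0.0341
grip_force: 0.0
```

```bash
python3 plan.py 494,158,4,63.5;python3 - <<'E'
from h import *
a,b=[get_image(n)['img'] for n in('scene','top')]
cv2.imwrite('pics/a2.png',np.hstack([cv2.resize(a[130:290,200:400],None,fx=2,fy=2),b[60:380,140:540]]))
E
```

```text
now t 10.0 [496.421 159.556  91.554] yaw 63.8 open 34.1 grip 0.0 F [ 0.955 -0.313 -0.274] q6 -0.95
494,158,4,63.5 [0.001 0.    0.002] [ 0.005 -0.009  0.292] rows 2
```

View pics/a2.png

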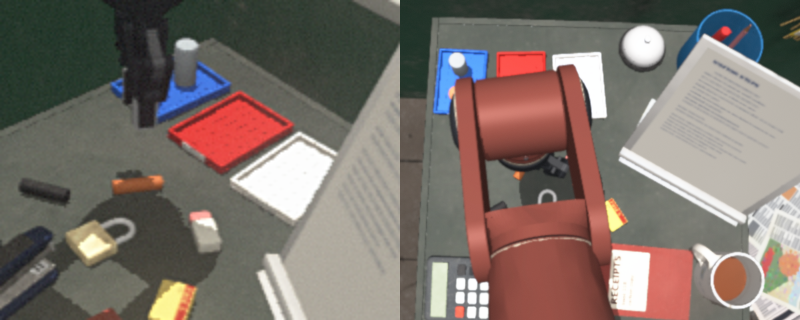

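Grey stands in the blue tray, the copper roll beside it is mostly hidden by the arm, and the gripper is above the orange cell. Grasping it.

Emit:
{"method": "carry_out", "body": {
  "rows": [
    [0,0,0,0,0,0.13,0.2],
    [0,0,0,0,0,0.24,0.2],
    [0,0,0,0,0,0.287,0.2],
    [0,0,0,0,0,0.287,0.2]
  ]
}}

```text
t: 10.5
tool_pos: [0.4932, 0.1589, 0.0023]
tool_rot: [-0.713, -3.054, -0.002]
contact_force: [-0.2, 0.6, 0.8]
opening: 0.0343
grip_force: 0.0
```

Emit:
{"method": "carry_out", "body": {
  "rows": [
    [0,0,0,0,0,0,1],
    [0,0,0,0,0,0,1],
    [0,0,0,0,0,0,1],
    [0,0,0,0,0,0,1]
  ],
  "force": 30
}}

```text
t: 10.9
tool_pos: [0.4965, 0.1593, 0.0064]
tool_rot: [0.714, 3.057, 0.007]
contact_force: [-1.2, 1.3, 3.6]
opening: 0.0133
grip_force: 34.2
```

Emit:
{"method": "carry_out", "body": {
  "rows": [
    [0,0,0,0,0,-0.1,1],
    [0,0,0,0,0,-0.2,1],
    [0,0,0,0,0,-0.2,1],
    [0,0,0,0,0,-0.2,1]
  ]
}}

```text
t: 11.3
tool_pos: [0.4958, 0.159, 0.0657]
tool_rot: [0.714, 3.057, 0.006]
contact_force: [0.6, -0.1, 0.0]
opening: 0.0133
grip_force: 33.7
```

```bash
python3 plan.py 649,167,64,2 +649,167,8,2
```

```text
now t 11.3 [495.756 158.984  65.678] yaw 63.7 open 13.3 grip 33.7 F [ 0.558 -0.105  0.004] q6 -0.95
649,167,64,2 [0.001 0.    0.343] [-0.446  0.25   0.007] rows 8
+649,167,8,2 [0. 0. 0.] [0.    0.    0.187] rows 2
```

Emit:
{"method": "carry_out", "body": {
  "rows": [
    [0,0,0.045,-0.11,0.064,0,1],
    [0,0,0.09,-0.22,0.128,0,1],
    [0,0,0.135,-0.33,0.192,0,1],
    [0,0,0.18,-0.45,0.256,0,1],
    [0,0,0.22,-0.45,0.256,0,1]
  ]
}}

```text
t: 11.8
tool_pos: [0.6529, 0.1674, 0.0621]
tool_rot: [-1.716, -2.629, -0.003]
contact_force: [-0.5, -0.3, -0.8]
opening: 0.013
grip_force: 33.7
```

Emit:
{"method": "carry_out", "body": {
  "rows": [
    [0,0,0.045,0,0,0,1],
    [0,0,0.09,0,0,0,1],
    [0,0,0.122,0,0,0,1],
    [0,0,0.122,0,0,0,1],
    [0,0,0.122,0,0,0,1]
  ]
}}

```text
t: 12.3
tool_pos: [0.6491, 0.1678, 0.0631]
tool_rot: [-2.175, -2.263, -0.001]
contact_force: [-0.1, 0.3, -0.0]
opening: 0.0133
grip_force: 33.7
```

```bash
python3 plan.py 649,167,7,2.5
```

```text
now t 12.3 [649.134 167.807  63.138] yaw 2.3 open 13.3 grip 33.7 F [-0.091  0.308 -0.043] q6 0.1
649,167,7,2.5 [-0.001 -0.001 -0.001] [-0.003  0.     0.187] rows 2
```

Emit:
{"method": "carry_out", "body": {
  "rows": [
    [0,0,0,0,0,0.1,1],
    [0,0,0,0,0,0.16,1],
    [0,0,0,0,0,0.18,1],
    [0,0,0,0,0,0.185,1],
    [0,0,0,0,0,0.185,1]
  ]
}}

```text
t: 12.8
tool_pos: [0.6494, 0.168, 0.0093]
tool_rot: [-2.176, -2.262, -0.001]
contact_force: [-2.0, -0.6, 2.7]
opening: 0.0132
grip_force: 34.4
```

Emit:
{"method": "carry_out", "body": {
  "rows": [
    [0,0,0,0,0,0.004,1],
    [0,0,0,0,0,0.004,1],
    [0,0,0,0,0,0.004,1]
  ]
}}

```text
t: 13.1
tool_pos: [0.6496, 0.168, 0.0092]
tool_rot: [-2.176, -2.261, -0.001]
contact_force: [-5.0, -1.5, 9.5]
opening: 0.0129
grip_force: 35.2
```

In contact with the floor; release and lift.

Emit:
{"method": "carry_out", "body": {
  "rows": [
    [0,0,0,0,0,0,0.5],
    [0,0,0,0,0,0,0.5],
    [0,0,0,0,0,0,0.5],
    [0,0,0,0,0,-0.1,0.5],
    [0,0,0,0,0,-0.25,0.5]
  ]
}}

```text
t: 13.6
tool_pos: [0.6468, 0.1674, 0.079]
tool_rot: [-2.174, -2.257, 0.007]
contact_force: [0.2, 0.4, 0.5]
opening: 0.0214
grip_force: 0.0
```

Emit:
{"method": "carry_out", "body": {
  "rows": [
    [0,0,0,0,0,-0.03,0.2],
    [0,0,0,0,0,-0.03,0.2],
    [0,0,0,0,0,-0.03,0.2],
    [0,0,0,0,0,-0.03,0.2]
  ]
}}

```text
t: 14.0
tool_pos: [0.6485, 0.1676, 0.0893]
tool_rot: [-2.176, -2.26, 0.001]
contact_force: [-0.1, -0.4, 0.8]
opening: 0.034
grip_force: 0.0
```

```bash
python3 plan.py 417.5,207,90,33 +417.5,207,4,33
```

```text
now t 14.0 [648.499 167.642  89.334] yaw 2.2 open 34.0 grip 0.0 F [-0.084 -0.406  0.817] q6 0.1
417.5,207,90,33 [-0.001 -0.001 -0.171] [ 0.16  -0.765  0.001] rows 5
+417.5,207,4,33 [0. 0. 0.] [0.    0.    0.287] rows 2
```

Emit:
{"method": "carry_out", "body": {
  "rows": [
    [0,0,-0.171,0.16,-0.765,0,0.2],
    [0,0,-0.171,0.16,-0.765,0,0.2],
    [0,0,-0.171,0.16,-0.765,0,0.2],
    [0,0,-0.171,0.16,-0.765,0,0.2],
    [0,0,-0.171,0.16,-0.765,0,0.2]
  ]
}}

```text
t: 14.5
tool_pos: [0.4146, 0.207, 0.0893]
tool_rot: [-1.496, -2.757, 0.001]
contact_force: [-1.0, -0.1, -0.1]
opening: 0.0344
grip_force: 0.0
```

Emit:
{"method": "carry_out", "body": {
  "rows": [
    [0,0,0,0,0,0,0.2],
    [0,0,0,0,0,0,0.2],
    [0,0,0,0,0,0,0.2]
  ]
}}

```text
t: 14.8
tool_pos: [0.4198, 0.2071, 0.0919]
tool_rot: [-1.501, -2.759, -0.004]
contact_force: [-0.8, 0.9, -0.4]
opening: 0.034
grip_force: 0.0
```

```bash
python3 plan.py 417.5,207,4,33
```

```text
now t 14.8 [419.793 207.061  91.889] yaw 32.9 open 34.0 grip 0.0 F [-0.792  0.863 -0.387] q6 -0.28
417.5,207,4,33 [ 0.001 -0.001 -0.001] [ 0.003 -0.007  0.293] rows 2
```

Emit:
{"method": "carry_out", "body": {
  "rows": [
    [0,0,0,0,0,0.13,0.2],
    [0,0,0,0,0,0.24,0.2],
    [0,0,0,0,0,0.285,0.2],
    [0,0,0,0,0,0.285,0.2]
  ]
}}

```text
t: 15.2
tool_pos: [0.4178, 0.2066, 0.0043]
tool_rot: [-1.5, -2.755, 0.002]
contact_force: [0.3, 0.4, -0.2]
opening: 0.034
grip_force: 0.0
```

Emit:
{"method": "carry_out", "body": {
  "rows": [
    [0,0,0,0,0,0,1],
    [0,0,0,0,0,0,1],
    [0,0,0,0,0,0,1],
    [0,0,0,0,0,0,1]
  ],
  "force": 30
}}

```text
t: 15.6
tool_pos: [0.4203, 0.2079, 0.0081]
tool_rot: [1.5, 2.759, 0.008]
contact_force: [-0.5, 0.5, 3.3]
opening: 0.0131
grip_force: 33.3
```

Emit:
{"method": "carry_out", "body": {
  "rows": [
    [0,0,0,0,0,-0.1,1],
    [0,0,0,0,0,-0.2,1],
    [0,0,0,0,0,-0.2,1],
    [0,0,0,0,0,-0.2,1]
  ]
}}

```text
t: 16.0
tool_pos: [0.4196, 0.2076, 0.0676]
tool_rot: [1.5, 2.759, 0.007]
contact_force: [-0.1, -0.3, -0.9]
opening: 0.0127
grip_force: 32.9
```

```bash
python3 plan.py 608,166.5,64,2.5
```

```text
now t 16.0 [419.629 207.56   67.587] yaw 32.9 open 12.7 grip 32.9 F [-0.145 -0.279 -0.924] q6 -0.28
608,166.5,64,2.5 [ 0.001 -0.001  0.169] [-0.456  0.453  0.013] rows 4
```

Emit:
{"method": "carry_out", "body": {
  "rows": [
    [0,0,0.042,-0.115,0.114,0,1],
    [0,0,0.084,-0.23,0.228,0,1],
    [0,0,0.126,-0.345,0.342,0,1],
    [0,0,0.169,-0.459,0.457,0,1],
    [0,0,0.169,-0.459,0.457,0,1]
  ]
}}

```text
t: 16.5
tool_pos: [0.6123, 0.1643, 0.0639]
tool_rot: [-2.176, -2.263, -0.002]
contact_force: [-2.0, 0.5, -1.1]
opening: 0.013
grip_force: 32.9
```

Emit:
{"method": "carry_out", "body": {
  "rows": [
    [0,0,0,0,0,0,1],
    [0,0,0,0,0,0,1],
    [0,0,0,0,0,0,1]
  ]
}}

```text
t: 16.8
tool_pos: [0.6072, 0.1667, 0.0659]
tool_rot: [-2.169, -2.269, -0.002]
contact_force: [-0.7, -1.4, -0.2]
opening: 0.0129
grip_force: 32.9
```

```bash
python3 plan.py 608,166.5,7,2.5
python3 - <<'E'
from h import *
a,b=[get_image(n)['img'] for n in('scene','top')]
cv2.imwrite('pics/a3.png',np.hstack([cv2.resize(a[130:290,200:400],None,fx=2,fy=2),b[60:380,140:540]]))
E
```

```text
now t 16.8 [607.161 166.676  65.943] yaw 2.6 open 12.9 grip 32.9 F [-0.736 -1.352 -0.179] q6 0.1
608,166.5,7,2.5 [ 0.    -0.001  0.   ] [-0.001  0.003  0.196] rows 2
```

View pics/a3.png

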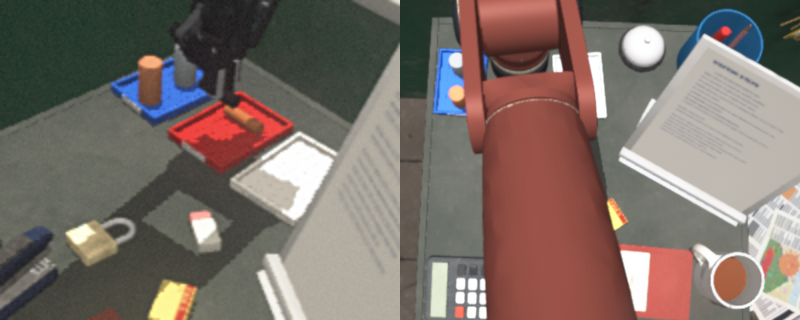

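Both rolls stand in the blue tray and the orange cell lies in the red tray at about (243,118) in the picture. Lowering the black cell.

Emit:
{"method": "carry_out", "body": {
  "rows": [
    [0,0,0,0,0,0.1,1],
    [0,0,0,0,0,0.16,1],
    [0,0,0,0,0,0.18,1],
    [0,0,0,0,0,0.186,1],
    [0,0,0,0,0,0.186,1]
  ]
}}

```text
t: 17.4
tool_pos: [0.6084, 0.1666, 0.0112]
tool_rot: [-2.17, -2.268, -0.003]
contact_force: [-1.4, 0.2, 2.6]
opening: 0.013
grip_force: 33.2
```

Emit:
{"method": "carry_out", "body": {
  "rows": [
    [0,0,0,0,0,0.004,1],
    [0,0,0,0,0,0.004,1],
    [0,0,0,0,0,0.004,1]
  ]
}}

```text
t: 17.7
tool_pos: [0.6085, 0.1666, 0.0112]
tool_rot: [-2.17, -2.268, -0.002]
contact_force: [-6.0, -1.2, 10.0]
opening: 0.0129
grip_force: 34.0
```

Emit:
{"method": "carry_out", "body": {
  "rows": [
    [0,0,0,0,0,0,0.5],
    [0,0,0,0,0,0,0.5],
    [0,0,0,0,0,0,0.5],
    [0,0,0,0,0,-0.1,0.5],
    [0,0,0,0,0,-0.25,0.5]
  ]
}}

```text
t: 18.2
tool_pos: [0.6057, 0.1657, 0.0808]
tool_rot: [-2.167, -2.264, 0.007]
contact_force: [1.0, 0.2, 0.5]
opening: 0.021
grip_force: 0.0
```

Emit:
{"method": "carry_out", "body": {
  "rows": [
    [0,0,0,0,0,-0.04,-0.17],
    [0,0,0,0,0,-0.04,-0.17],
    [0,0,0,0,0,-0.04,-0.17],
    [0,0,0,0,0,-0.04,-0.17]
  ]
}}

```text
t: 18.6
tool_pos: [0.6072, 0.1659, 0.0938]
tool_rot: [-2.169, -2.266, 0.001]
contact_force: [1.3, -0.5, 0.2]
opening: 0.0499
grip_force: 0.0
```

```bash
python3 plan.py 417,18,90,-55.5
python3 - <<'E'
from h import *
S,T=[dict(np.load(f'{n}0.npz')) for n in('scene','top')]
np.set_printoptions(suppress=True,precision=4)
for s,t in(((343,420),(498,489)),((397,430),(541,459)),((315,488),(546,553))):
    s=(np.array(s)+.5)/3.5-.5+[185,150];t=(np.array(t)+.5)/2.9-.5+[165,100]
    print(tri(S,[s],T,[t])[0],plane(T,[t],.016)[0])
E
```

```text
now t 18.6 [607.234 165.91   93.833] yaw 2.5 open 49.9 grip 0.0 F [ 1.302 -0.458  0.204] q6 0.1
417,18,90,-55.5 [-0.001  0.     0.322] [-0.465 -0.655  0.014] rows 7
[0.4279 0.0413 0.0172 0.0026] [0.4269 0.0419 0.016 ]
[0.4441 0.0185 0.0187 0.0011] [0.4438 0.0184 0.016 ]
[0.3921 0.0159 0.0165 0.0018] [0.3928 0.0153 0.016 ]
```

Emit:
{"method": "carry_out", "body": {
  "rows": [
    [0,0,0.23,-0.468,-0.654,0,-0.17],
    [0,0,0.23,-0.468,-0.654,0,-0.17],
    [0,0,0.23,-0.468,-0.654,0,-0.17],
    [0,0,0.23,-0.468,-0.654,0,-0.17],
    [0,0,0.23,-0.468,-0.654,0,-0.17]
  ]
}}

```text
t: 19.1
tool_pos: [0.4156, 0.0166, 0.0934]
tool_rot: [-2.833, -1.346, 0.004]
contact_force: [0.4, -1.0, 0.9]
opening: 0.05
grip_force: 0.0
```

Emit:
{"method": "carry_out", "body": {
  "rows": [
    [0,0,0.091,0,0,0,-0.17],
    [0,0,0.091,0,0,0,-0.17],
    [0,0,0.091,0,0,0,-0.17],
    [0,0,0.091,0,0,0,-0.17],
    [0,0,0.091,0,0,0,-0.17]
  ]
}}

```text
t: 19.6
tool_pos: [0.4187, 0.0175, 0.0952]
tool_rot: [-2.994, -0.94, 0.0]
contact_force: [0.3, -0.3, 0.3]
opening: 0.05
grip_force: 0.0
```

```bash
python3 plan.py 418,17.3,5,-55
```

```text
now t 19.6 [418.675  17.488  95.233] yaw -55.1 open 50.0 grip 0.0 F [ 0.299 -0.272  0.341] q6 0.82
418,17.3,5,-55 [-0.001  0.    -0.001] [-0.002  0.     0.301] rows 2
```

Emit:
{"method": "carry_out", "body": {
  "rows": [
    [0,0,0,0,0,0.13,-0.17],
    [0,0,0,0,0,0.24,-0.17],
    [0,0,0,0,0,0.298,-0.17],
    [0,0,0,0,0,0.298,-0.17]
  ]
}}

```text
t: 20.0
tool_pos: [0.4161, 0.0182, 0.0033]
tool_rot: [-2.992, -0.938, 0.009]
contact_force: [-0.6, 0.1, -0.1]
opening: 0.0497
grip_force: 0.0
```

Emit:
{"method": "carry_out", "body": {
  "rows": [
    [0,0,0,0,0,0,1],
    [0,0,0,0,0,0,1],
    [0,0,0,0,0,0,1],
    [0,0,0,0,0,0,1],
    [0,0,0,0,0,0,1]
  ],
  "force": 25
}}

```text
t: 20.5
tool_pos: [0.42, 0.0175, 0.0076]
tool_rot: [-2.996, -0.937, -0.005]
contact_force: [-0.2, -0.1, 3.2]
opening: 0.0292
grip_force: 27.0
```

Emit:
{"method": "carry_out", "body": {
  "rows": [
    [0,0,0,0,0,-0.1,1],
    [0,0,0,0,0,-0.2,1],
    [0,0,0,0,0,-0.25,1],
    [0,0,0,0,0,-0.25,1],
    [0,0,0,0,0,-0.25,1]
  ]
}}

```text
t: 21.0
tool_pos: [0.4188, 0.0174, 0.0812]
tool_rot: [-2.996, -0.937, -0.002]
contact_force: [0.0, -1.0, -0.9]
opening: 0.029
grip_force: 26.6
```

```bash
python3 plan.py 627,76,80,5
python3 - <<'E'
from h import *
cv2.imwrite('pics/a4.png',np.hstack([get_image(n)['img'][60:380,150:550] for n in('scene','top')]))
E
```

```text
now t 21.0 [418.811  17.367  81.23 ] yaw -55.3 open 29.0 grip 26.6 F [ 0.014 -0.995 -0.932] q6 0.82
627,76,80,5 [ 0.    -0.001 -0.335] [0.682 0.235 0.005] rows 8
```

View pics/a4.png

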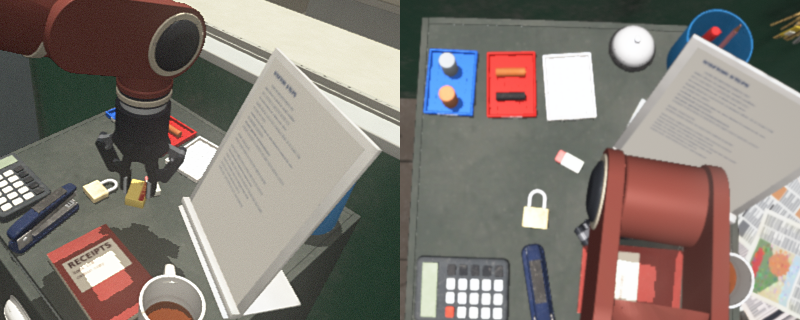

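Trays are right: grey (448,65), copper (447,97), orange (510,72), black (510,97) in the right half, and the carton is held in the gripper. Before placing, I'll check the bulky wrist against the paper holder.

Run:
```python
from h import *
np.set_printoptions(suppress=True,precision=3)
S,T=[dict(np.load(f'{n}0.npz')) for n in('scene','top')]
print(np.round(get_obs()['q'],3))
c,v=ray(S,[[295,150],[293,158],[325,142]])
for w in v:
    s=np.linalg.lstsq(np.c_[w[:2]],np.array([.419,.017])-c[:2],rcond=None)[0][0]; print(c+s*w)
for z in(.25,.35,.45):print(z,plane(T,[[333,250],[352,215],[480,225],[483,300]],z)[:,:2])
# holder points
for n,s,t in(('tl',(427,107),(437,99)),('tl-b',(428,108),(440,98))):print(n,tri(S,[s],T,[t])[0])
```

```text
[-0.139 -0.327  2.217  0.003  1.254  0.825]
[0.419 0.017 0.274]
[0.418 0.018 0.261]
[ 0.445 -0.011  0.29 ]
0.25 [[ 0.436  0.075]
 [ 0.477  0.053]
 [ 0.469 -0.101]
 [ 0.381 -0.102]]
0.35 [[ 0.427  0.086]
 [ 0.462  0.068]
 [ 0.456 -0.061]
 [ 0.381 -0.062]]
0.45 [[ 0.419  0.098]
 [ 0.447  0.083]
 [ 0.442 -0.022]
 [ 0.382 -0.023]]
tl [ 0.609 -0.041  0.299  0.009]
tl-b [ 0.61  -0.043  0.299  0.006]
```

Emit:
{"method": "carry_out", "body": {
  "rows": [
    [0,0,-0.045,0.03,-0.04,0,1],
    [0,0,-0.09,0.06,-0.085,0,1],
    [0,0,-0.135,0.095,-0.135,0,1],
    [0,0,-0.18,0.128,-0.183,0,1],
    [0,0,-0.225,0.128,-0.183,0,1]
  ]
}}

```text
t: 21.6
tool_pos: [0.418, 0.0857, 0.08]
tool_rot: [-2.477, -1.925, 0.0]
contact_force: [0.2, -0.3, -0.5]
opening: 0.0294
grip_force: 26.6
```

Emit:
{"method": "carry_out", "body": {
  "rows": [
    [0,0,-0.045,0,0,0,1],
    [0,0,-0.09,0,0,0,1],
    [0,0,-0.11,0,0,0,1],
    [0,0,-0.11,0,0,0,1],
    [0,0,-0.11,0,0,0,1]
  ]
}}

```text
t: 22.1
tool_pos: [0.4185, 0.0843, 0.0806]
tool_rot: [-2.121, -2.313, -0.002]
contact_force: [1.1, -0.5, -0.8]
opening: 0.0291
grip_force: 26.6
```

```bash
python3 plan.py 627,84,80,5
```

```text
now t 22.1 [418.517  84.321  80.644] yaw 4.9 open 29.1 grip 26.6 F [ 1.056 -0.491 -0.847] q6 -0.07
627,84,80,5 [ 0.    -0.001  0.   ] [-0.061  0.692  0.001] rows 5
```

Emit:
{"method": "carry_out", "body": {
  "rows": [
    [0,0,0,-0.012,0.138,0,1],
    [0,0,0,-0.024,0.276,0,1],
    [0,0,0,-0.036,0.414,0,1],
    [0,0,0,-0.05,0.552,0,1],
    [0,0,0,-0.061,0.692,0,1]
  ]
}}

```text
t: 22.6
tool_pos: [0.6289, 0.0842, 0.0808]
tool_rot: [-2.122, -2.313, -0.002]
contact_force: [1.5, 0.1, 0.0]
opening: 0.0294
grip_force: 26.6
```

Emit:
{"method": "carry_out", "body": {
  "rows": [
    [0,0,0,0,0,0,1],
    [0,0,0,0,0,0,1],
    [0,0,0,0,0,0,1]
  ]
}}

```text
t: 22.9
tool_pos: [0.6265, 0.0844, 0.0811]
tool_rot: [-2.12, -2.314, -0.002]
contact_force: [-0.1, 0.4, -0.5]
opening: 0.0289
grip_force: 26.6
```

```bash
python3 plan.py 627,84,8,5
python3 - <<'E'
from h import *
cv2.imwrite('pics/a5.png',np.hstack([get_image(n)['img'][60:380,150:550] for n in('scene','top')]))
E
```

```text
now t 22.9 [626.456  84.383  81.113] yaw 5.0 open 28.9 grip 26.6 F [-0.067  0.427 -0.502] q6 -0.07
627,84,8,5 [ 0.    -0.001  0.   ] [-0.002  0.002  0.244] rows 2
```

View pics/a5.png

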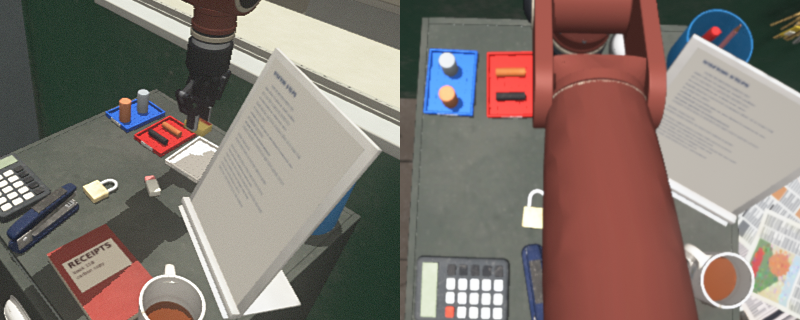

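The carton is above the white tray. The fork's right edge (665) clears the holder corner (693,37) and sits higher, so I'm lowering in steps.

Emit:
{"method": "carry_out", "body": {
  "rows": [
    [0,0,0,0,0,0.08,1],
    [0,0,0,0,0,0.16,1],
    [0,0,0,0,0,0.22,1],
    [0,0,0,0,0,0.236,1],
    [0,0,0,0,0,0.236,1]
  ]
}}

```text
t: 23.5
tool_pos: [0.627, 0.0846, 0.0111]
tool_rot: [-2.12, -2.315, -0.003]
contact_force: [0.6, -0.2, -1.1]
opening: 0.029
grip_force: 26.9
```

Emit:
{"method": "carry_out", "body": {
  "rows": [
    [0,0,0,0,0,0.005,1],
    [0,0,0,0,0,0.005,1],
    [0,0,0,0,0,0.005,1]
  ]
}}

```text
t: 23.8
tool_pos: [0.6281, 0.0846, 0.0104]
tool_rot: [-2.121, -2.316, -0.005]
contact_force: [-3.0, 0.6, 3.8]
opening: 0.029
grip_force: 27.4
```

Emit:
{"method": "carry_out", "body": {
  "rows": [
    [0,0,0,0,0,0,0.1],
    [0,0,0,0,0,0,0.1],
    [0,0,0,0,0,0,0.1],
    [0,0,0,0,0,-0.1,0.1],
    [0,0,0,0,0,-0.25,0.1]
  ]
}}

```text
t: 24.3
tool_pos: [0.6245, 0.0842, 0.081]
tool_rot: [-2.117, -2.311, 0.005]
contact_force: [0.7, -0.8, -0.1]
opening: 0.0387
grip_force: 0.0
```

Emit:
{"method": "carry_out", "body": {
  "rows": [
    [0,0,0,0,0,-0.15,0],
    [0,0,0,0.1,-0.15,-0.25,0],
    [0,0,0,0.2,-0.3,-0.25,0],
    [0,0,0,0.3,-0.45,-0.25,0],
    [0,0,0,0.4,-0.6,-0.25,0]
  ]
}}

```text
t: 24.8
tool_pos: [0.4565, 0.1775, 0.16]
tool_rot: [-2.122, -2.315, -0.006]
contact_force: [0.3, 2.2, 0.7]
opening: 0.0426
grip_force: 0.0
```

Emit:
{"method": "carry_out", "body": {
  "rows": [
    [0,0,0,0.1,-0.1,0,0],
    [0,0,0,0.2,-0.2,0,0],
    [0,0,0,0.3,-0.2,0,0],
    [0,0,0,0.3,-0.2,0,0],
    [0,0,0,0.3,-0.2,0,0]
  ]
}}

```text
t: 25.3
tool_pos: [0.39, 0.2615, 0.1598]
tool_rot: [-2.119, -2.317, -0.003]
contact_force: [0.2, -0.8, -0.6]
opening: 0.0427
grip_force: 0.0
```

```bash
python3 plan.py
python3 - <<'E'
from h import *
S,T=get_image('scene'),get_image('top')
cv2.imwrite('pics/a6.png',np.hstack([cv2.resize(S['img'][140:300,195:395],None,fx=2,fy=2),cv2.resize(T['img'][100:300,165:375],None,fx=1.6,fy=1.6)]))
T0=np.load('top0.npz')['img']
d=cv2.absdiff(T0,T['img']).max(2);print('eraser diff',d[205:240,300:340].max(),'padlock',d[245:295,268:302].max())
E
```

```text
now t 25.3 [389.976 261.462 159.779] yaw 5.1 open 42.7 grip 0.0 F [ 0.158 -0.763 -0.558] q6 0.34
eraser diff 10 padlock 44
```

View pics/a6.png

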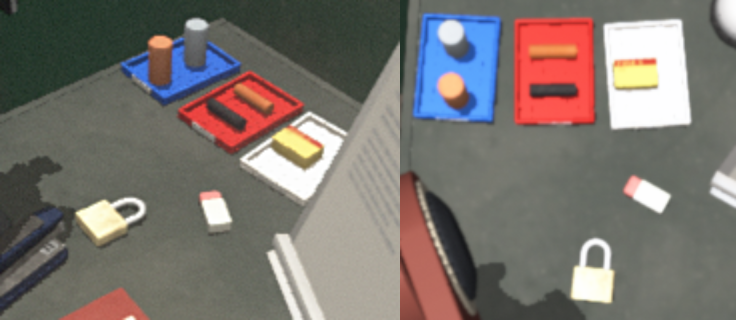

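Both rolls stand in blue (453,40 and 453,90), both cells lie in red (553,52 and 553,90), and the carton is flat in white (636,74). The eraser and padlock look unmoved, and the gripper is clear of everything.

```bash
python3 -c "
from station import finish_job
print(finish_job())"
```

```text
the job is handed in; nothing more can be done
None
```

The job is handed in: both coin rolls stand upright in the blue tray, both batteries lie in the red tray, the carton lies flat in the white tray, and the last picture shows the eraser and padlock where they were.

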